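# Snap down the last two tabs of a clip-lock tub of soybean paste

## Robot

A 7-joint arm with a two-finger parallel gripper is mounted at the origin on the work surface. World frame = base frame: x ahead of the robot, y to its left, z up, the work surface at z = 0. Lengths are in m, angles in rad, forces in N, time in s.
With the tool pointing down it reaches from about 0.4 to 0.875 m from the base axis. Payload 19.3 kg.
Tool frame: the origin (TCP) lies at the very end of the fingers, on their centre line; the grasp point (between the pads) lies 19 mm behind it; z points along the fingers, y is the line along which they close (so a half turn about z gives the same grasp; the last joint's range is limited). The gripper opens to 85 mm and grips with 20 to 120 N. Pads are 22 mm wide; open, the fingers measure 114 mm over their backs; the gripper's body (76 mm by 85 mm) begins 54 mm behind the grasp point. The pads swing forward as they close: fully open they stand 13 mm farther back than shut.
Start: joints at [1.102, 0.521, -0.036, 1.599, 0.021, 1.021, -0.113], TCP at [0.243, -0.576, 0.231] pointing down, gripper open.
Joint ranges: [-2.91, 2.91], [-0.3, 2.13], [-1.5, 1.42], [0.17, 2.43], [-1.26, 4.41], [0.16, 1.93], [-2.52, 2.52]. Speed limits (rad/s): [1.89, 1.89, 2.39, 2.39, 3.01, 3.01, 3.01].

## Interface

Orientations are given as [roll, pitch, yaw] about the fixed x, y, z axes, in that order (R = Rz(yaw) Ry(pitch) Rx(roll)).
In Python, from workcell import bot gives the robot as it stands.
- The arm moves only by the tool jog_arm, never from a script. Its argument "motion" is a list of rows, each a list of 5 numbers: the shift along the tool's x, y, z scaled (see below), then the turn about the tool's z scaled (see below), then the opening, from 0 (shut) to 1 (fully open). A call has 1 to 12 rows; each row shifts and turns the commanded pose from where the row before left it, along the tool's axes as they then stand; what a row does not reach is not made up. The controller multiplies each number of a shift by 30 mm and each number of a turn by 0.08 rad. A row lasts 1/10 s, in which the tool goes at most 50 mm and 8.59 degrees, less where a joint would pass 70% of its speed; a pose out of reach is approached as far as the arm can. A call with a number of a shift or a turn outside -1 to 1 is refused whole. A call with a gripper value outside its range is refused whole. The fingers move at their own pace and stop on an object; "newtons" is the grip in N (left out, the last holds). Time passes only in rows, so rows that do not move let the fingers close. It gives the time, the measured TCP pose, the force, the opening and the grip force at its end, in the units of the state.
- bot.observe(): the state, without advancing time (a new reading comes with each control period).
- bot.grab_frame(name): name is "scene" or "top" or "wrist"; returns a dict with "pixels" (420x560x3 uint8, red, green, blue), "fovy" (degrees; the focal length in pixels is half the picture's height over the tangent of half this angle, whatever the lens; pixels are square), "cx", "cy" (the principal point, pixels), "rvec" (rotation vector, rad) and "tvec" (3), from world to camera coordinates, as OpenCV has them; the wrist camera has in their place "mount" (4x4, takes a point from camera to tool coordinates, whose origin is the TCP and whose axes are the flange's). Camera axes: x right, y down, z forward; pixel columns grow to the right and rows downward; lengths in m; the calibration is good to about 2 mm. A picture is of the moment at which its call begins: read the wrist's pose just before it. There is no depth.
- bot.job_done(): hands the job in; it is judged then, once.
The state is a dict: "clock": time; "qpos": joint angles; "qd": joint speeds; "joint_efforts": joint torques, N m; "position": TCP position; "tool_rot": TCP orientation; "force": force on the tool from outside, world axes, zero at the start; "moment": the same for the moment, N m; "grip_width": finger opening in m; "finger_force": force on a finger pad.
Only numpy, scipy, OpenCV 4.12 (cv2) and the standard library are available. Lean on these libraries where they do the work, as an engineer would, in place of code of your own. Each camera call takes 0.05 s, during which the arm holds its last target. There are 200 camera calls.

## Task

Finish closing the blue-lidded clip-lock tub of soybean paste on the stall counter: the tabs on its two long sides are already shut, so fold down each of the two raised tabs at its short ends and press the tab in with your fingertips until it snaps under the tub's rim and stays shut. Only push: do not pick the tub up, tip it or shove it out of its place, and leave the other things on the counter standing where they are.

Things in the scene. Friction and masses are not known exactly. Their poses are not given: they have to be found in the camera images.
- tub: the clip-lock tub, clear plastic showing brown paste, with a dark blue lid; about 1.9 kg, loose, standing on the counter. Origin at the centre of its underside, z up, y along its long side. 120 mm (x) by 170 mm (y) at the wall, lid 132 by 182 mm, lid top 100 mm above the origin. Each side has a lighter blue tab hinged along the lid's edge. A tab hangs straight down against the side when shut
- left_hinge (a point): middle of the hinge line of the tab at the tub's +y end: 94 mm above the tub's underside, at tub (0, +94) mm. Its axes are the tub's: the hinge runs along x, outward is +y
- right_hinge (a point): the same for the tab at the tub's -y end: 94 mm above the underside, at tub (0, -94) mm. Its axes are the tub's: the hinge runs along x, outward is -y
- tab_left (a joint): angle of the +y end tab, a light blue plate 70 mm wide, 3 mm thick, reaching 30 mm from its hinge. 0 = shut, hanging straight down; 1.57 = level; more = raised higher. Starts at 1.3 to 2.1. The hinge is light (under 1 N); let go too soon it springs back to about 0.6. From 0.3 to 0.15 it rides over the rim's lip (3 to 5 N inward near its lower edge), then it snaps shut (0 to 0.04) and stays
- tab_right (a joint): the same for the tab at the -y end. Once a tab is shut, pressing on with more than about 7 N slides the tub
- tab_far (a joint): the tab on the tub's +x long side, 100 mm wide; 0 to 0.04 = shut, as it starts
- tab_near (a joint): the tab on the tub's -x long side, 100 mm wide; 0 to 0.04 = shut, as it starts
- soy_bottle: bystander: near-black bottle with yellow cap, 62 mm across, 205 mm tall; origin at the centre of its underside. About 0.3 m from the tub's centre, beyond one of its ends
- sauce_bottle: bystander: dark red bottle with red cap, 68 mm across, 215 mm tall; origin at the centre of its underside. About 0.3 m from the tub's centre, beyond the other end
- paste_jar: bystander: brown jar with red cap, 86 mm across, 115 mm tall; origin at the centre of its underside. Beyond the tub's +x side
- label_roll: bystander: white paper label roll lying flat, 72 mm across, 30 mm tall; origin at the centre of its underside
- rice_paddle: bystander: wooden rice paddle, 240 mm long, 60 mm wide, 9 mm thick, lying flat along the tub's -x side; origin at its underside
- marker: bystander: black marker with red cap, 133 mm long, 18 mm thick, lying between the tub's +y end and a bottle; origin at its underside
- price_card: bystander: small blackboard price card on a white foot, 85 mm wide, 92 mm tall; origin at the centre of its underside
Things that resemble listed ones, but are neither listed nor needed, are in the scene too. What is meant by the tub is not green, and is the smaller of those in its own colour.

How it is judged:
At the end, for the whole second after the job is handed in: all four tabs of the tub are shut (each within 0.08 rad of hanging straight down) and stay so by themselves; the tub stands upright and still, within 50 mm of where it stood (value of joint each of tab_left, tab_right, tab_far, tab_near below 0.08 rad and distance of tub from where it was at the start of the episode below 0.05 m and angle between tub's own z axis and vertical below 0.05 rad and linear speed of tub below 0.01 m/s); the robot touches nothing.
It fails at once if the tub is lifted more than 12 mm (height (world z) of tub above 0.012 m).
It fails at once if the tub is tipped by more than 0.2 rad (angle between tub's own z axis and vertical above 0.2 rad).
It fails at once if the tub is shoved more than 50 mm from its place (distance of tub from where it was at the start of the episode above 0.05 m).
It fails at once if a bystander is moved more than 25 mm or knocked over (distance of any of soy_bottle, sauce_bottle, paste_jar, label_roll, rice_paddle, marker, price_card from where it was at the start of the episode above 0.025 m or angle between any of soy_bottle, sauce_bottle, paste_jar, price_card's own z axis and vertical above 0.4 rad).
It also fails if it takes over 45 s, if anything falls off the work surface, if the arm or the gripper's body presses on something with over 40 N, if the wrist force passes 120 N, or if a joint passes its speed limit or range.

## Working session

There is one attempt and no reset: what is moved stays moved. The work goes in short steps, Python scripts to look and compute and a tool call to move; the robot and the scene stay as the last step left them, time stands still between calls to the robot, and variables do not carry over. Pictures are saved under pics/ and viewed, at most 10 in all, crops included, and the job is handed in when it is done.

Besides the shell and the picture viewer there is one more tool, called after ">>>" as name(argument=value, ...) on one line, values as JSON. jog_arm: Moves the arm, as the interface text tells. Shifts and turns lie within -1 to 1; 1 stands for 30 mm of shift or 0.08 rad of turn. Its arguments: {"type":"object","properties":{"motion":{"type":"array","items":{"type":"array","items":{"type":"number"}}},"newtons":{"type":"number"}},"required":["motion"]}

```bash
mkdir -p pics; cat > h.py <<'E'
import numpy as np, cv2
from workcell import bot
def grab(n,f=None):
    d=bot.grab_frame(n)
    if f: cv2.imwrite('pics/'+f,cv2.cvtColor(d['pixels'],cv2.COLOR_RGB2BGR))
    return d
def K(d):
    h=d['pixels'].shape[0]; f=h/2/np.tan(np.radians(d['fovy'])/2)
    return np.array([[f,0,d['cx']],[0,f,d['cy']],[0,0,1]])
def ray(d,uv,z):
    R=cv2.Rodrigues(np.array(d['rvec'],float))[0]; t=np.array(d['tvec'],float).ravel()
    c=-R.T@t; v=R.T@np.linalg.inv(K(d))@np.array([uv[0],uv[1],1.])
    return c+v*(z-c[2])/v[2]
def proj(d,P):
    return cv2.projectPoints(np.array(P,float).reshape(-1,3),np.array(d['rvec'],float),np.array(d['tvec'],float),K(d),None)[0].reshape(-1,2)
E
python3 - <<'E'
from h import *
a=grab('scene','s.png');b=grab('top','t.png')
cv2.imwrite('pics/st.png',cv2.resize(np.vstack([cv2.imread('pics/s.png'),cv2.imread('pics/t.png')]),None,fx=.7,fy=.7))
s=bot.observe();print(s)
for d in(a,b):
  print({k:v for k,v in d.items() if k!='pixels'})
E
```

```text
{'clock': 0.1, 'qpos': array([ 1.10181676,  0.52193667, -0.0363152 ,  1.59988635,  0.02121036,
        1.02109381, -0.11278969]), 'qd': array([ 0.000453  , -0.00187383, -0.00103009, -0.0022844 , -0.00054747,
       -0.001309  ,  0.00158312]), 'joint_efforts': array([ 2.01902018e-03, -9.28503370e+01,  1.98311582e+00, -3.70538986e+01,
        1.80008897e-02,  5.37848828e-03,  2.34807831e-04]), 'position': array([ 0.24254339, -0.57573145,  0.23081763]), 'tool_rot': array([-3.14065696e+00,  7.83633290e-05,  3.98772582e-01]), 'force': array([ 0.54358883, -0.25598507, -0.08973157]), 'moment': array([0.01416816, 0.03408376, 0.02191682]), 'finger_force': 0.0, 'grip_width': 0.08597338758502993}
{'fovy': 50.59290297095867, 'cx': 283.5063623717382, 'cy': 199.12803330726157, 'rvec': array([ 1.13862056,  2.47143728, -0.91666952]), 'tvec': array([ 0.27511869, -0.26201314,  1.31181693])}
{'fovy': 54.18545501391306, 'cx': 276.8922496397039, 'cy': 198.84606700455646, 'rvec': array([ 2.16759961, -2.1646714 ,  0.10580757]), 'tvec': array([0.05589193, 0.52040827, 1.06299601])}
```

View pics/s.png

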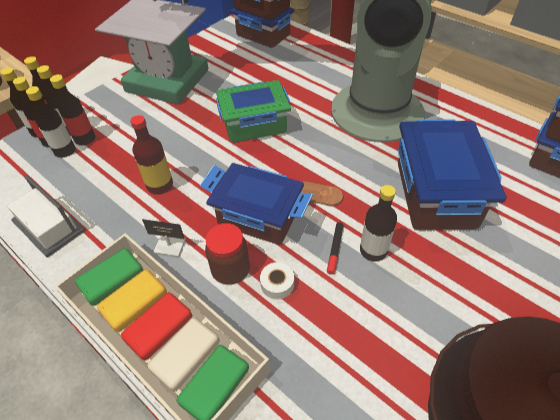

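View pics/t.png

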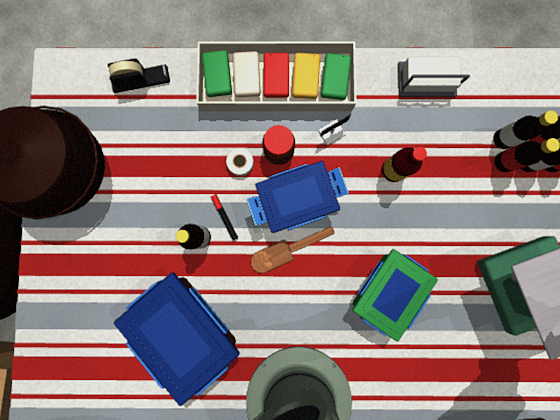

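Candidates for the tub, by pixel in the top view: small blue tub (300,197), big blue tub (178,338) and green tub (395,295). The description picks the small blue one, with light-blue tabs raised at (257,211) and (341,181). The marker is at (225,215), soy bottle (192,237), sauce bottle (403,165), paddle (290,250), jar (279,145), roll (239,161) and card (332,130).

```bash
cat > m.py <<'E'
from h import *
b=grab('top')
im=b['pixels']; hsv=cv2.cvtColor(im,cv2.COLOR_RGB2HSV)
roi=np.zeros(im.shape[:2],np.uint8); roi[145:250,235:362]=255
blue=cv2.inRange(hsv,(100,90,40),(130,255,255))&roi
dark=blue&cv2.inRange(hsv,(108,90,40),(130,255,190)); 
print('med lid',np.median(hsv[190:205,290:310].reshape(-1,3),0),'tab',hsv[181,341],hsv[211,257])
dark=cv2.morphologyEx(cv2.inRange(hsv,(112,150,40),(125,255,190))&roi,cv2.MORPH_OPEN,np.ones((9,9)))
c=max(cv2.findContours(dark,0,2)[0],key=cv2.contourArea)
P=np.array([ray(b,q,.1)[:2] for q in c[:,0]],np.float32)
r=cv2.minAreaRect(P); print('lid',r)
box=cv2.boxPoints(r);print(box)
q=ray(b,(341,181),.1)-ray(b,(257,211),.1);print('axis yaw of tub y', np.arctan2(-q[1],-q[0]),)
for n,p,z in(('marker',(225,215),.01),('soyTopcap',(182,237),.205),('sauceCap',(418,154),.215),('jar',(279,140),.115),('tabL',(257,211),.1),('tabR',(341,181),.1)): print(n,ray(b,p,z).round(3))
v=im[125:275,150:450].copy();v=cv2.resize(v,None,fx=2.6,fy=2.6,interpolation=cv2.INTER_CUBIC)
s=bot.grab_frame('scene')['pixels'][140:260,160:360];s=cv2.resize(s,(780,468))[:,:]
o=np.vstack([v,s[:,:]]);o=cv2.resize(o,(540,595))
cv2.imwrite('pics/crop.png',o[:,:,::-1])
E
python3 m.py
```

```text
med lid [111. 177. 153.] tab [108 184 195] [106 178 208]Traceback (most recent call last):
  File "m.py", line 9, in <module>
    c=max(cv2.findContours(dark,0,2)[0],key=cv2.contourArea)
ValueError: max() iterable argument is empty
```

```bash
sed -i 's/(112,150,40),(125,255,190)/(109,150,60),(125,255,185)/; s/^print(.med lid.*$//' m.py; python3 m.py
```

```text
lid ((0.5201315879821777, 0.006051376461982727), (0.12966114282608032, 0.17777200043201447), 18.67835235595703)
[[ 0.43024936  0.06949355]
 [ 0.48718178 -0.09891544]
 [ 0.61001384 -0.05739079]
 [ 0.5530814   0.1110182 ]]
axis yaw of tub y 1.9162966159261128
marker [0.478 0.196 0.01 ]
soyTopcap [0.417 0.264 0.205]
sauceCap [ 0.601 -0.257  0.215]
jar [0.658 0.051 0.115]
tabL [0.483 0.105 0.1  ]
tabR [ 0.558 -0.103  0.1  ]
```

View pics/crop.png

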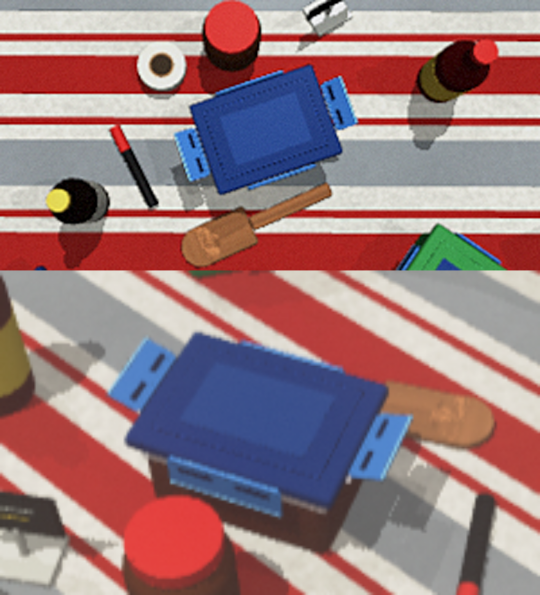

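The crop confirms the choice: the small blue tub, with its two end tabs sticking out near level and its long-side tabs shut. Next I check the path, including the scale and where the arm is.

```bash
python3 - <<'E'
from h import *
d=grab('wrist','w.png');t=grab('top');s=grab('scene')
T=bot.observe()['position']
for f in(t,s): print(proj(f,[T,[0,0,0],[.56,-.111,.2],T+[0,0,.2]]).round(0).tolist())
for p in((480,245),(560,245),(510,330),(515,236)): print(p,ray(t,p,0.0).round(3),ray(t,p,0.2).round(3))
print(d['mount'])
cv2.imwrite('pics/w2.png',np.hstack([cv2.imread('pics/w.png')])[:, :])
E
```

```text
[[580.0, 322.0], [298.0, 400.0], [351.0, 173.0], [671.0, 346.0]]
[[170.0, 6.0], [377.0, 110.0], [199.0, 143.0], [153.0, -72.0]]
(480, 245) [ 0.399 -0.488  0.   ] [ 0.401 -0.391  0.2  ]
(560, 245) [ 0.4   -0.702  0.   ] [ 0.401 -0.567  0.2  ]
(510, 330) [ 0.177 -0.556  0.   ] [ 0.219 -0.447  0.2  ]
(515, 236) [ 0.423 -0.583  0.   ] [ 0.421 -0.469  0.2  ]
[[-4.03831744e-04 -9.52636879e-01 -3.04109872e-01  7.70149535e-02]
 [ 9.99999646e-01 -1.60110560e-04 -8.26360472e-04 -5.75315313e-04]
 [ 7.38530259e-04 -3.04110098e-01  9.52636606e-01 -1.41756132e-01]
 [ 0.00000000e+00  0.00000000e+00  0.00000000e+00  1.00000000e+00]]
```

View pics/w2.png

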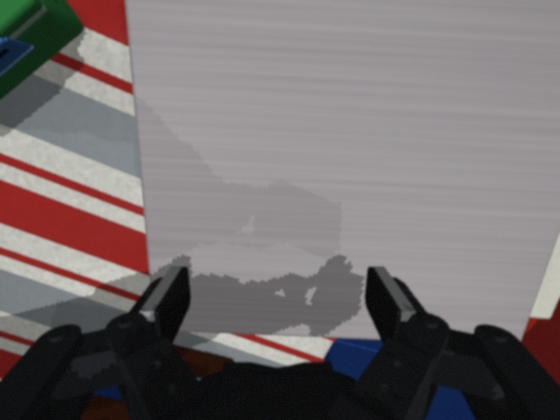

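The picture shows the open gripper over the scale's grey pan, which fills the middle. So I raise straight up first.

>>> jog_arm(motion=[[0, 0, -1, 0.91, 0], [0, 0, -1, 0, 0], [0, 0, -1, 0, 0], [0, 0, -0.7, 0, 0], [0.9, -0.68, 0, 0, 0], [0.9, -0.68, 0, 0, 0], [0.9, -0.68, 0, 0, 0], [0.9, -0.68, 0, 0, 0], [0.9, -0.68, 0, 0, 0], [0.9, -0.68, 0, 0, 0], [0.9, -0.68, 0, 0, 0], [0.9, -0.68, 0, 0, 0]], newtons=30)

```text
clock: 1.6
position: [0.3956, -0.351, 0.3424]
tool_rot: [3.141, -0.0, 0.326]
force: [1.0, 0.5, 0.4]
grip_width: -0.0002
finger_force: 0.0
```

>>> jog_arm(motion=[[0.97, -0.73, 0, 0, 0], [0.97, -0.73, 0, 0, 0], [0.97, -0.73, 0, 0, 0], [0.97, -0.73, 0, 0, 0], [0.97, -0.73, 0, 0, 0], [0.97, -0.73, 0, 0, 0], [0.97, -0.73, 0, 0, 0], [0.94, -0.72, 0, 0, 0], [0, 0, 0, 0, 0], [0, 0, 0, 0, 0]])

```text
clock: 2.6
position: [0.5588, -0.1118, 0.3421]
tool_rot: [-3.141, 0.0, 0.327]
force: [-0.6, -0.4, 0.5]
grip_width: -0.0003
finger_force: 0.0
```

```bash
cat > w.py <<'E'
import sys
from h import *
from scipy.spatial.transform import Rotation as Ro
def wrist(f):
    s=bot.observe(); d=grab('wrist',f)
    M=np.eye(4);M[:3,:3]=Ro.from_euler('xyz',s['tool_rot']).as_matrix();M[:3,3]=s['position']
    C=np.linalg.inv(M@np.array(d['mount']));d['rvec']=cv2.Rodrigues(C[:3,:3])[0];d['tvec']=C[:3,3];return s,d
if __name__=='__main__':
    s,d=wrist(sys.argv[1]); print(s['position'].round(4),s['tool_rot'].round(3),s['force'].round(1))
    c=np.array([.520,.006]);y=np.array([-.320,.947]);x=np.array([.947,.320])
    P=lambda a,b,z:[*(c+a*x+b*y),z]
    pts=[P(a,b,.1) for a in(-.066,.066) for b in(-.091,.091)]+[P(a,b,.094) for a in(-.035,.035) for b in(-.094,.094)]
    im=cv2.imread('pics/'+sys.argv[1])
    for p in proj(d,pts): cv2.circle(im,tuple(int(v) for v in p.round()),3,(0,255,255),1)
    cv2.imwrite('pics/m_'+sys.argv[1],im)
E
python3 w.py w3.png
```

```text
[ 0.5588 -0.1118  0.3421] [-3.141  0.     0.327] [-0.6 -0.4  0.5]
```

View pics/m_w3.png

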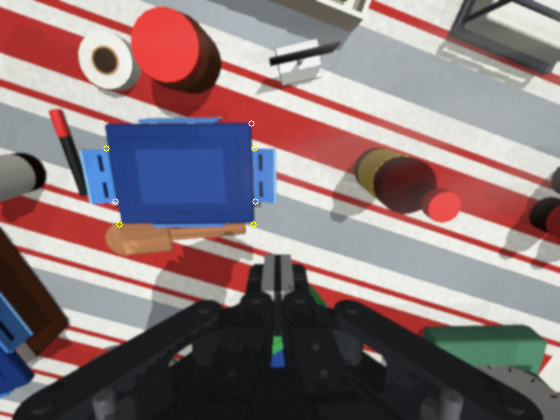

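The projected corners agree with the lid, edges at columns about 107 to 254, to within about 3 mm. Both tabs look near level, the right one at (265,177) and the left at (98,177). I descend beside the right tab.

>>> jog_arm(motion=[[0, 0.07, 1, 0, 0], [0, 0, 1, 0, 0], [0, 0, 1, 0, 0], [0, 0, 1, 0, 0], [0, 0, 1, 0, 0], [0, 0, 1, 0, 0], [0, 0, 1, 0, 0], [0, 0, 0.6, 0, 0], [0, 0, 0.6, 0, 0], [0, 0, 0.6, 0, 0], [0, 0, 0.4, 0, 0], [0, 0, 0, 0, 0]])

```text
clock: 3.85
position: [0.5585, -0.115, 0.0652]
tool_rot: [-3.141, 0.002, 0.325]
force: [-0.2, -0.5, 0.7]
grip_width: -0.0004
finger_force: 0.0
```

Now I push inward (-y in the tool frame) in small steps.

>>> jog_arm(motion=[[0, -0.1, 0, 0, 0], [0, -0.1, 0, 0, 0], [0, -0.1, 0, 0, 0], [0, 0, 0, 0, 0]])

```text
clock: 4.25
position: [0.5566, -0.1052, 0.0669]
tool_rot: [3.141, -0.001, 0.327]
force: [0.2, -0.9, 0.3]
grip_width: 0.0
finger_force: 0.0
```

```bash
python3 - <<'E'
from h import *
t=grab('scene','s2.png');u=grab('top','t2.png')
a=t['pixels'][130:270,160:360];b=u['pixels'][125:265,200:400]
cv2.imwrite('pics/c2.png',cv2.resize(np.vstack([a,b]),(420,588),interpolation=cv2.INTER_CUBIC)[:,:,::-1])
E
```

```text
(no output)
```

View pics/c2.png

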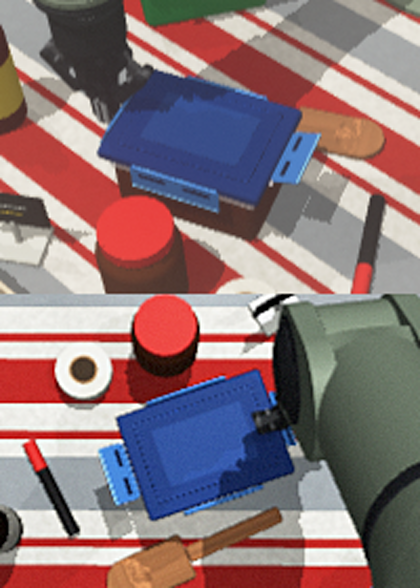

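The picture shows the right tab folded down, with the fingers against its outside at about (95,95), and the tub not moved. I push on.

>>> jog_arm(motion=[[0, -0.1, 0, 0, 0], [0, -0.05, 0, 0, 0], [0, 0, 0, 0, 0]])

```text
clock: 4.65
position: [0.5551, -0.1017, 0.0663]
tool_rot: [3.141, 0.0, 0.326]
force: [1.3, -2.4, -1.8]
grip_width: -0.0004
finger_force: 1.2
```

>>> jog_arm(motion=[[0, -0.06, 0, 0, 0], [0, 0, 0, 0, 0]])

```text
clock: 4.85
position: [0.5545, -0.0998, 0.0663]
tool_rot: [3.141, 0.0, 0.326]
force: [0.3, 0.0, -0.0]
grip_width: -0.0001
finger_force: 0.5
```

>>> jog_arm(motion=[[0, -0.05, 0, 0, 0], [0, 0, 0, 0, 0]])

```text
clock: 5.05
position: [0.554, -0.0984, 0.0663]
tool_rot: [3.141, 0.0, 0.326]
force: [0.6, -2.6, -1.6]
grip_width: 0.0
finger_force: 1.6
```

>>> jog_arm(motion=[[0, -0.04, 0, 0, 0], [0, 0, 0, 0, 0]])

```text
clock: 5.25
position: [0.5537, -0.098, 0.0663]
tool_rot: [3.141, -0.0, 0.325]
force: [2.9, -7.7, -3.1]
grip_width: -0.0
finger_force: 4.0
```

>>> jog_arm(motion=[[0, -0.04, 0, 0, 0], [0, 0, 0, 0, 0]])

```text
clock: 5.45
position: [0.5534, -0.097, 0.0663]
tool_rot: [3.14, -0.0, 0.325]
force: [3.3, -8.2, -4.7]
grip_width: 0.0002
finger_force: 4.5
```

The force has risen past 8 N, so the tab is probably shut. I back off, rise and look.

>>> jog_arm(motion=[[0, 0.3, 0, 0, 0], [0, 1, 0, 0, 0], [0, 0.5, -0.8, 0, 0], [0, 0, -1, 0, 0], [0, 0, -1, 0, 0], [0, 0, -1, 0, 0], [0, 0, -1, 0, 0], [0, 0, -0.8, 0, 0], [0, 0, 0, 0, 0]])

```text
clock: 6.35
position: [0.5719, -0.1473, 0.2375]
tool_rot: [3.14, -0.004, 0.326]
force: [0.6, -0.3, 1.3]
grip_width: 0.0001
finger_force: 0.0
```

```bash
python3 w.py w4.png; python3 - <<'E'
from h import *
a=grab('scene')['pixels'][130:270,160:360]
cv2.imwrite('pics/c3.png',np.vstack([cv2.resize(a,(400,280),interpolation=cv2.INTER_CUBIC)[:,:,::-1],cv2.resize(cv2.imread('pics/m_w4.png'),(400,300))]))
E
```

```text
[ 0.5719 -0.1473  0.2375] [ 3.14  -0.004  0.326] [ 0.6 -0.3  1.3]
```

View pics/c3.png

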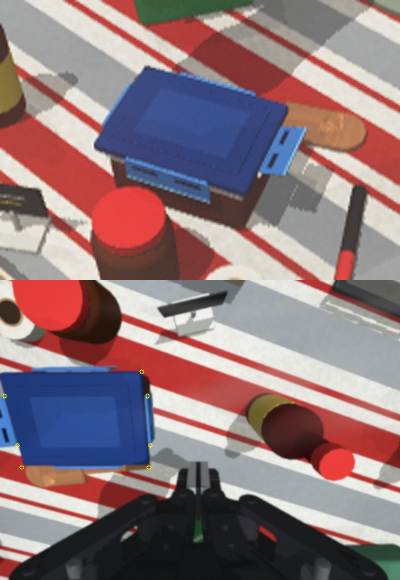

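The right tab is now only a sliver at the lid's edge (150,415 in the lower picture), the same as the shut long-side tabs, so it is shut. The left tab is still raised, at (283,150) in the upper picture. I cross over to it.

>>> jog_arm(motion=[[0, -0.97, 0, 0, 0], [0, -0.97, 0, 0, 0], [0, -0.97, 0, 0, 0], [0, -0.97, 0, 0, 0], [0, -0.97, 0, 0, 0], [0, -0.97, 0, 0, 0], [0, -0.97, 0, 0, 0], [0, -0.97, 0, 0, 0], [0, -0.97, 0, 0, 0], [0, -0.96, 0, 0, 0], [0, 0, 0, 0, 0], [0, 0, 0, 0, 0]])

```text
clock: 7.65
position: [0.477, 0.1283, 0.2335]
tool_rot: [-3.141, 0.002, 0.327]
force: [-0.2, -0.2, 0.0]
grip_width: 0.0001
finger_force: 0.0
```

>>> jog_arm(motion=[[0, 0, 1, 0, 0], [0, 0, 1, 0, 0], [0, 0, 1, 0, 0], [0, 0, 0.7, 0, 0], [0, 0, 0.6, 0, 0], [0, 0, 0.6, 0, 0], [0, 0, 0.4, 0, 0], [0, 0, 0.3, 0, 0], [0, 0, 0, 0, 0]])

```text
clock: 8.55
position: [0.4771, 0.1277, 0.0654]
tool_rot: [3.142, 0.002, 0.326]
force: [0.0, -0.7, -0.1]
grip_width: -0.0001
finger_force: 0.0
```

>>> jog_arm(motion=[[0, 0.1, 0, 0, 0], [0, 0.1, 0, 0, 0], [0, 0.1, 0, 0, 0], [0, 0.1, 0, 0, 0], [0, 0, 0, 0, 0]])

```text
clock: 9.05
position: [0.4816, 0.1163, 0.0665]
tool_rot: [3.141, -0.0, 0.325]
force: [-0.8, -0.4, -0.5]
grip_width: 0.0
finger_force: 0.0
```

>>> jog_arm(motion=[[0, 0.08, 0, 0, 0], [0, 0, 0, 0, 0]])

```text
clock: 9.25
position: [0.4821, 0.1144, 0.0663]
tool_rot: [-3.142, -0.0, 0.326]
force: [0.1, 0.2, 0.7]
grip_width: -0.0001
finger_force: 0.2
```

>>> jog_arm(motion=[[0, 0.05, 0, 0, 0], [0, 0, 0, 0, 0]])

```text
clock: 9.45
position: [0.4824, 0.1135, 0.0662]
tool_rot: [-3.141, 0.0, 0.326]
force: [-0.3, 3.6, 0.1]
grip_width: 0.0
finger_force: 1.6
```

>>> jog_arm(motion=[[0, 0.05, 0, 0, 0], [0, 0, 0, 0, 0]])

```text
clock: 9.65
position: [0.4829, 0.112, 0.0662]
tool_rot: [-3.141, 0.0, 0.326]
force: [-0.1, 2.5, -1.8]
grip_width: 0.0
finger_force: 1.3
```

>>> jog_arm(motion=[[0, 0.05, 0, 0, 0], [0, 0, 0, 0, 0]])

```text
clock: 9.85
position: [0.4835, 0.11, 0.0663]
tool_rot: [3.141, 0.0, 0.326]
force: [-0.8, 2.5, -1.1]
grip_width: -0.0003
finger_force: 0.9
```

>>> jog_arm(motion=[[0, 0.05, 0, 0, 0], [0, 0, 0, 0, 0]])

```text
clock: 10.05
position: [0.4838, 0.1095, 0.0663]
tool_rot: [-3.141, -0.0, 0.326]
force: [-1.8, 7.6, -3.6]
grip_width: -0.0001
finger_force: 3.8
```

>>> jog_arm(motion=[[0, 0.04, 0, 0, 0], [0, 0, 0, 0, 0]])

```text
clock: 10.25
position: [0.4841, 0.1087, 0.0663]
tool_rot: [-3.14, -0.0, 0.327]
force: [-3.0, 9.9, -1.7]
grip_width: 0.0
finger_force: 4.7
```

The left side gave the same force pattern. I retreat and check.

>>> jog_arm(motion=[[0, -0.3, 0, 0, 0], [0, -1, 0, 0, 0], [0, -0.3, -0.8, 0, 0], [0, 0, -1, 0, 0], [0, 0, -1, 0, 0], [0, 0, -1, 0, 0], [0, 0, -1, 0, 0], [0, 0, -1, 0, 0], [0, 0, -1, 0, 0], [0, 0, -1, 0, 0], [0, 0, 0, 0, 0], [0, 0, 0, 0, 0]])

```text
clock: 11.45
position: [0.469, 0.1531, 0.3005]
tool_rot: [3.141, -0.001, 0.326]
force: [-0.5, 0.1, -0.6]
grip_width: 0.0003
finger_force: 0.0
```

```bash
python3 w.py w5.png; python3 - <<'E'
from h import *
a=grab('scene')['pixels'][130:270,160:360]
cv2.imwrite('pics/c4.png',np.vstack([cv2.resize(a,(400,280),interpolation=cv2.INTER_CUBIC)[:,:,::-1],cv2.resize(cv2.imread('pics/m_w5.png'),(400,300))]))
E
```

```text
[0.469  0.1531 0.3005] [ 3.141e+00 -1.000e-03  3.260e-01] [-0.5  0.1 -0.6]
```

View pics/c4.png

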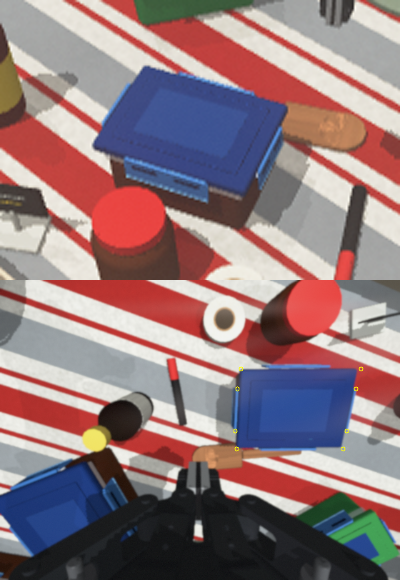

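The left tab now lies flat against the side, at (270,160) in the upper picture. I make one last close check of the right tab, using the earlier wrist frame with the tab-edge positions for 0 and 0.6 rad drawn in.

```bash
python3 - <<'E'
from h import *
from scipy.spatial.transform import Rotation as Ro
d=grab('wrist');out=[]
c=np.array([.520,.006]);y=np.array([-.320,.947]);x=np.array([.947,.320])
for f,p,r,sg,xr in(('w4.png',[.5719,-.1473,.2375],[3.14,-.004,.326],-1,(120,260)),('w5.png',[.469,.1531,.3005],[3.141,-.001,.326],1,(290,430))):
    M=np.eye(4);M[:3,:3]=Ro.from_euler('xyz',r).as_matrix();M[:3,3]=p
    C=np.linalg.inv(M@np.array(d['mount']));d['rvec']=cv2.Rodrigues(C[:3,:3])[0];d['tvec']=C[:3,3]
    im=cv2.imread('pics/'+f)
    im=cv2.resize(im[110:280,xr[0]:xr[1]],None,fx=3,fy=3,interpolation=cv2.INTER_CUBIC)
    for th,col in((0,(0,255,0)),(.6,(0,0,255))):
        q=proj(d,[[*(c+a*x+sg*(.0955+.03*np.sin(th))*y),.094-.03*np.cos(th)] for a in(-.035,.035)])
        for u in q: cv2.circle(im,tuple(int(v) for v in (u-[xr[0],110])*3),4,col,1)
    out.append(im)
o=np.hstack(out);print(o.shape);cv2.imwrite('pics/c5.png',cv2.resize(o,(800,486)))
E
```

```text
(510, 840, 3)
```

View pics/c5.png

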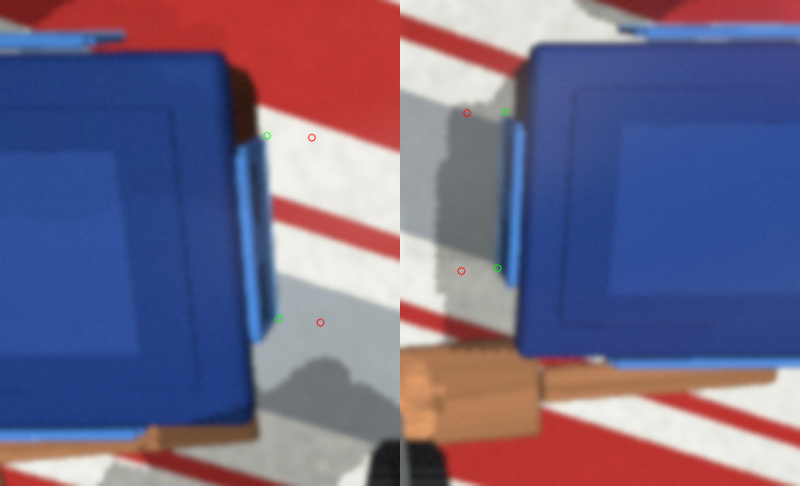

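Both tabs' lower edges lie on the green "shut" marks, in columns about 270 (right tab) and 502 (left tab), well away from the red 0.6 rad marks. I hand in.

```bash
python3 -c "
from workcell import bot
print(bot.job_done())"
```

```text
the job is handed in; nothing more can be done
None
```

I pressed both end tabs of the small blue tub down, and the wrist pictures show them shut. The tub moved at most a few millimetres, I saw nothing else on the counter displaced, and the job is handed in (no verdict came back).

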